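Put the baking utensils to bed and shut the pantry drawer

ROBOT

A 7-joint arm with a two-finger parallel gripper is mounted at the origin on the work surface. World frame = base frame: x ahead of the robot, y to its left, z up, the work surface at z = 0. Lengths are in m, angles in rad, forces in N, time in s.
With the tool pointing down it reaches from about 0.425 to 0.975 m from the base axis. Payload 16.7 kg.
Tool frame: the origin (TCP) lies at the very end of the fingers, on their centre line; the grasp point (between the pads) lies 19 mm behind it; z points along the fingers, y is the line along which they close (so a half turn about z gives the same grasp; the last joint's range is limited). The gripper opens to 85 mm and grips with 20 to 120 N. Pads are 22 mm wide; open, the fingers measure 114 mm over their backs; the gripper's body (76 mm by 85 mm) begins 54 mm behind the grasp point. The pads swing forward as they close: fully open they stand 13 mm farther back than shut.
Start: joints at [1.099, 0.426, 0.074, 1.606, -0.034, 1.111, -0.067], TCP at [0.213, -0.64, 0.231] pointing down, gripper open.
Joint ranges: [-2.85, 2.85], [-0.5, 2.14], [-1.23, 1.37], [0.21, 2.46], [-1.02, 4.16], [0.16, 2.05], [-2.73, 2.73]. Speed limits (rad/s): [1.89, 1.89, 2.39, 2.39, 3.01, 3.01, 3.01].

INTERFACE

Orientations are given as a unit quaternion [w, x, y, z].
In Python, from workcell import get_state, capture, hand_in gives the robot as it stands.
- The arm moves only by the tool servo_tool, never from a script. Its argument "deltas" is a list of rows, each an object of numbers: "x", "y", "z": the shift along the tool's x, y, z in cm; "wx", "wy", "wz": the turn, a rotation vector about the tool's x, y, z in degrees; "fingers": the opening, from 0 (shut) to 1 (fully open). In form: [{"x": .., "y": .., "z": .., "wx": .., "wy": .., "wz": .., "fingers": ..}, ...]. A call has 1 to 5 rows; each row shifts and turns the commanded pose from where the row before left it, along the tool's axes as they then stand; what a row does not reach is not made up. A row lasts 1/12 s, in which the tool goes at most 41.7 mm and 7.16 degrees, less where a joint would pass 70% of its speed; a pose out of reach is approached as far as the arm can. A call is refused whole if a number of a shift passes 4.17 or a number of a turn 7.16, either way. A call with a gripper value outside its range is refused whole. The fingers move at their own pace and stop on an object; "newtons" is the grip in N (left out, the last holds). Time passes only in rows, so rows that do not move let the fingers close. It gives the time, the measured TCP pose, the force, the opening and the grip force at its end, in the units of the state.
- get_state(): the state, without advancing time (a new reading comes with each control period).
- capture(name): name is "side" or "top" or "wrist"; returns a dict with "img" (420x560x3 uint8, red, green, blue), "intrinsics" (3x3 intrinsics, pixels), "rvec" (rotation vector, rad) and "tvec" (3), from world to camera coordinates, as OpenCV has them; the wrist camera has in their place "mount" (4x4, takes a point from camera to tool coordinates, whose origin is the TCP and whose axes are the flange's). Camera axes: x right, y down, z forward; pixel columns grow to the right and rows downward; lengths in m; the calibration is good to about 2 mm. The wrist camera is an equidistant fisheye: a pixel r from the principal point sees the ray r / f radians off the axis. A picture is of the moment at which its call begins: read the wrist's pose just before it. There is no depth.
- hand_in(): hands the job in; it is judged then, once.
The state is a dict: "time": time; "qpos": joint angles; "qd": joint speeds; "joint_torque": joint torques, N m; "tcp_pos": TCP position; "orientation": TCP orientation; "contact_force": force on the tool from outside, world axes, zero at the start; "ft_torque": the same for the moment, N m; "gripper_width": opening from 0.0 (shut) to 1.0 (fully open); "finger_force": force on a finger pad.
Only numpy, scipy, OpenCV 4.12 (cv2) and the standard library are available. Lean on these libraries where they do the work, as an engineer would, in place of code of your own. Each camera call takes 0.05 s, during which the arm holds its last target. There are 200 camera calls.

TASK

In the open drawer on the pantry counter the spatula's handle has ridden up over the divider, where it would scrape under the unit's top: first nudge the handle off the divider so that the spatula lies flat in its own lengthwise compartment. Then lay the pastry brush flat in the crosswise compartment just behind the drawer front, and the kitchen shears flat in the empty lengthwise compartment beside the spatula, setting each down rather than dropping it in from above the drawer. Finally push the drawer fully shut without slamming it, and leave the other things on the counter and the cup on the unit undisturbed.

Things in the scene. Friction and masses are not known exactly. Their poses are not given: they have to be found in the camera images.
- unit: Fixed low white drawer unit, 280 mm deep (x), 410 wide (y), 76 tall. Origin: centre of its underside on the counter (z = 0). Its front faces its own -x, where the drawer comes out. Lower face of its top board 60 mm above the counter. A cup stands on it. Drawer inside: 236 mm (x) by 362 (y), floor 24 mm above the counter, walls 30 mm and dividers 22 mm high above that floor, dividers 6 mm thick.
- drawer (a joint): Slide of the drawer along the unit's x: 0 = fully open (at the start), 0.235 m = fully shut. About 2 N of friction (some more when moved fast), no spring; stays where it is left. White front panel 16 mm thick, 410 wide, top 66 mm above the counter; when shut it stands in front of the unit.
- handle_bar (a point): Middle of the drawer's black handle bar: a level round bar 10 mm thick and 100 mm long along the unit's y, 42 mm above the counter, its axis 30 mm in front of the front panel; moves with the drawer. Axes as the unit's: +x is the shutting direction.
- spatula_lane (a point): Centre of the floor of the spatula's lengthwise compartment, along the unit's +y side wall; moves with the drawer. 236 mm long along its x (+x towards the back of the drawer), 90 mm wide along its y. The divider on its -y side parts it from the shears' compartment.
- shears_lane (a point): Centre of the floor of the empty lengthwise compartment, between two dividers, next to the spatula's; moves with the drawer. 236 mm long along its x, 86 mm wide along its y. Axes as the unit's.
- cross_compartment (a point): Centre of the floor of the empty crosswise compartment just behind the drawer front; moves with the drawer. 174 mm long along its y, 96 mm wide along its x. Axes as the unit's. (A flat tin lies in the larger compartment behind it and stays there.)
- spatula: Loose spatula, 200 mm, 60 g: grey blade (44 wide, 8 thick) at +x, round handle 14 mm thick to -x. Origin: mid-length on its underside; z up when flat. At first blade tip down at the back of its lane, handle sloping up to the front over the divider; its end hangs about 15 mm past it over the shears' side, 29 to 43 mm above the drawer floor. Pushed there to the lane's +y it drops off flat.
- brush: Loose pastry brush, flat on the counter, 151 mm long, about 60 g: wooden handle (24 wide, 14 thick, x -79 to +20 mm), steel ferrule and pale bristles at its +x end (38 wide, 11 to 14 thick, to x = +72 mm). Origin: on its underside, near the balance point; z up. Either way round is right in its compartment.
- shears: Loose closed kitchen shears, flat on the counter, 195 mm long, about 90 g: steel pivot block at the origin (36 long, 24 wide, 12 thick), blades to +x (18 wide, 8 high, to x = +98 mm), two black finger loops side by side at -x (66 wide together, 12 thick, to x = -97 mm). Origin: under the pivot, near the balance point; z up. Either way round is right in its compartment.
- mug: Bystander: white mug, 82 mm across, 92 mm tall; origin under its centre.
- jar: Bystander: glass jar, 100 mm across, 130 mm tall; origin under its centre.
- spice: Bystander: amber spice jar, 46 mm across, 95 mm tall; origin under its centre.
- tin: Bystander: steel food tin, 74 mm across, 110 mm tall; origin under its centre.
- bag_clip: Bystander: white bag clip lying on the counter, 110 mm long along its x, 16 mm wide, 14 mm high; origin under its centre.
- cup: Bystander: cup on top of the unit, 76 mm across, 80 mm tall; origin under its centre.
Mind the look-alikes: they are no part of the job. Leave any green look-alike of the spatula alone.

How it is judged:
On the way, in this order (a step that is already met when the one before it is completed fails the run):
1. with the drawer still open, the spatula lies flat in its lengthwise compartment (x of spatula in the frame of spatula_lane between -0.04 and 0.04 m and y of spatula in the frame of spatula_lane between -0.04 and 0.04 m and z of spatula in the frame of spatula_lane between -0.006 and 0.007 m and angle between the z axis of spatula and the z axis of spatula_lane, either way round below 0.09 rad and angle between the x axis of spatula and the x axis of spatula_lane, either way round below 0.4 rad and value of joint drawer below 0.05 m), for 0.2 s.
2. brush and shears lie flat in their compartments, let go (x of spatula in the frame of spatula_lane between -0.04 and 0.04 m and y of spatula in the frame of spatula_lane between -0.04 and 0.04 m and z of spatula in the frame of spatula_lane between -0.006 and 0.007 m and angle between the z axis of spatula and the z axis of spatula_lane, either way round below 0.09 rad and angle between the x axis of spatula and the x axis of spatula_lane, either way round below 0.4 rad and x of brush in the frame of cross_compartment between -0.036 and 0.036 m and y of brush in the frame of cross_compartment between -0.034 and 0.034 m and z of brush in the frame of cross_compartment between -0.006 and 0.007 m and angle between the z axis of brush and the z axis of cross_compartment, either way round below 0.09 rad and angle between the x axis of brush and the y axis of cross_compartment, either way round below 0.4 rad and x of shears in the frame of shears_lane between -0.045 and 0.045 m and y of shears in the frame of shears_lane between -0.036 and 0.036 m and z of shears in the frame of shears_lane between -0.006 and 0.007 m and angle between the z axis of shears and the z axis of shears_lane, either way round below 0.09 rad and angle between the x axis of shears and the x axis of shears_lane, either way round below 0.4 rad and contact force between the fingers and spatula below 0.05 N and contact force between the fingers and brush below 0.05 N and contact force between the fingers and shears below 0.05 N and value of joint drawer below 0.12 m), for 0.2 s.
3. the drawer is fully shut (value of joint drawer above 0.23 m), for 0.2 s.
At the end, for the whole second after the job is handed in: Drawer shut to within 5 mm; inside it, at rest, spatula, brush and shears each lie flat (5 degrees, within 7 mm of the floor) along their own compartment (23 degrees, origins within 34 to 45 mm of its centre) (x of spatula in the frame of spatula_lane between -0.04 and 0.04 m and y of spatula in the frame of spatula_lane between -0.04 and 0.04 m and z of spatula in the frame of spatula_lane between -0.006 and 0.007 m and angle between the z axis of spatula and the z axis of spatula_lane, either way round below 0.09 rad and angle between the x axis of spatula and the x axis of spatula_lane, either way round below 0.4 rad and x of brush in the frame of cross_compartment between -0.036 and 0.036 m and y of brush in the frame of cross_compartment between -0.034 and 0.034 m and z of brush in the frame of cross_compartment between -0.006 and 0.007 m and angle between the z axis of brush and the z axis of cross_compartment, either way round below 0.09 rad and angle between the x axis of brush and the y axis of cross_compartment, either way round below 0.4 rad and x of shears in the frame of shears_lane between -0.045 and 0.045 m and y of shears in the frame of shears_lane between -0.036 and 0.036 m and z of shears in the frame of shears_lane between -0.006 and 0.007 m and angle between the z axis of shears and the z axis of shears_lane, either way round below 0.09 rad and angle between the x axis of shears and the x axis of shears_lane, either way round below 0.4 rad and linear speed of each of spatula, brush, shears below 0.02 m/s and value of joint drawer above 0.23 m); the robot touches nothing.
It fails at once if the brush is dropped: in free fall with its underside more than 50 mm above the drawer's floor (z of brush in the frame of cross_compartment above 0.05 m and contact force between brush and anything else below 0.01 N).
It fails at once if the shears are dropped: in free fall with their underside more than 50 mm above the drawer's floor (z of shears in the frame of shears_lane above 0.05 m and contact force between shears and anything else below 0.01 N).
It fails at once if the drawer is slammed (faster than 0.45 m/s) (velocity of joint drawer above 0.45 m/s).
It fails at once if a bystander on the counter or the unit is shifted by more than 30 mm or tipped over ((distance of mug from where it was at the start of the episode above 0.03 m or angle between mug's own z axis and vertical above 0.4 rad) or (distance of jar from where it was at the start of the episode above 0.03 m or angle between jar's own z axis and vertical above 0.4 rad) or (distance of spice from where it was at the start of the episode above 0.03 m or angle between spice's own z axis and vertical above 0.4 rad) or (distance of tin from where it was at the start of the episode above 0.03 m or angle between tin's own z axis and vertical above 0.4 rad) or (distance of bag_clip from where it was at the start of the episode above 0.03 m or angle between bag_clip's own z axis and vertical above 0.4 rad) or (distance of cup from where it was at the start of the episode above 0.03 m or angle between cup's own z axis and vertical above 0.4 rad)).
It also fails if it takes over 72 s, if anything falls off the work surface, if the arm or the gripper's body presses on something with over 40 N, if the wrist force passes 120 N, or if a joint passes its speed limit or range.

## Working session

There is one attempt and no reset: what is moved stays moved. The work goes in short steps, Python scripts to look and compute and a tool call to move; the robot and the scene stay as the last step left them, time stands still between calls to the robot, and variables do not carry over. Pictures are saved under pics/ and viewed, at most 13 in all, crops included, and the job is handed in when it is done.

Besides the shell and the picture viewer there is one more tool, called as a command line: name --argument value ..., lists and objects as JSON in quotes. servo_tool: Moves the arm, as the interface text tells. Its arguments: {"type":"object","properties":{"deltas":{"type":"array","items":{"type":"object","properties":{"x":{"type":"number"},"y":{"type":"number"},"z":{"type":"number"},"wx":{"type":"number"},"wy":{"type":"number"},"wz":{"type":"number"},"fingers":{"type":"number"}}}},"newtons":{"type":"number"}},"required":["deltas"]}

```bash
mkdir -p pics; cat > h.py <<'E'
import numpy as np, cv2
from workcell import get_state, capture
from scipy.spatial.transform import Rotation as R
def ray(c,uv):
    uv=np.atleast_2d(np.float64(uv)); K=c['intrinsics']
    Rm=cv2.Rodrigues(np.float64(c['rvec']))[0]; t=np.float64(c['tvec']).ravel()
    d=np.c_[uv,np.ones(len(uv))]@np.linalg.inv(K).T
    return -Rm.T@t, d@Rm
def onz(c,uv,z):
    o,d=ray(c,uv); return o+d*((z-o[2])/d[:,2])[:,None]
def proj(c,P):
    return cv2.projectPoints(np.float64(P).reshape(-1,1,3),np.float64(c['rvec']),np.float64(c['tvec']),np.float64(c['intrinsics']),None)[0].reshape(-1,2)
def save(img,n): cv2.imwrite('pics/'+n,cv2.cvtColor(img,cv2.COLOR_RGB2BGR))
E
python3 - <<'E'
from h import *
import pickle
for n in ('top','side'):
    c=capture(n); pickle.dump(c,open(n+'.pkl','wb')); save(c['img'],n+'.png')
    o,_=ray(c,[0,0]); print(n,o)
    print(onz(c,[[0,0],[559,0],[0,419],[559,419]],0).round(3))
s=get_state();print(s)
E
```

```text
top [ 0.22936815 -0.02642231  1.30414089]
[[ 1.254  0.899  0.   ]
 [ 1.245 -1.019  0.   ]
 [-0.079  0.736  0.   ]
 [-0.093 -0.827  0.   ]]
side [0.29803303 1.13891689 0.80481087]
[[  7.142  -7.233   0.   ]
 [ -5.616 -12.889   0.   ]
 [  0.902   0.724   0.   ]
 [ -0.223   0.535   0.   ]]
{'time': 0.1, 'qpos': array([ 1.09952724,  0.42667361,  0.07385832,  1.60656937, -0.03408882,
        1.11080739, -0.06710106]), 'qd': array([-1.34652544e-03, -1.04502587e-03, -1.75503890e-03, -8.82561502e-05,
       -1.68671825e-03, -8.57631684e-04,  2.10491606e-03]), 'joint_torque': array([ 9.57933225e-03, -9.51519656e+01,  3.77148941e+00, -4.64397705e+01,
        1.96300610e-02,  6.58929304e-03,  2.31948543e-04]), 'tcp_pos': array([ 0.21331068, -0.64000207,  0.23066639]), 'orientation': array([-5.81738737e-04,  9.87088469e-01,  1.60174892e-01, -1.43506651e-04]), 'contact_force': array([ 0.57856214,  0.27465628, -0.30062444]), 'ft_torque': array([-0.03589981,  0.03462968, -0.03298009]), 'finger_force': 0.0, 'gripper_width': 0.999537863308386}
```

View pics/top.png

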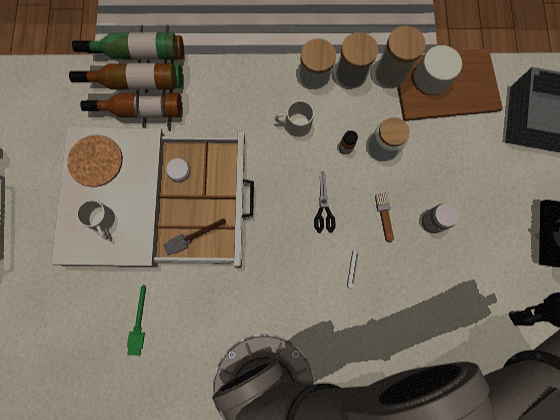

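View pics/side.png

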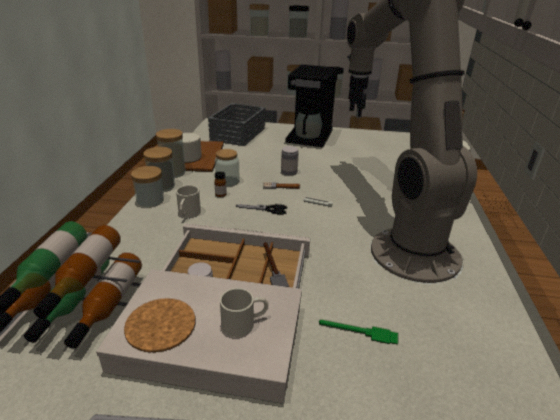

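Look-alikes: the spatula could be the grey-bladed one in the drawer at top (195,237) or the green one on the counter (138,320). I choose the grey one. The brush is only at (384,217). The shears are only at (324,203). The white stick at (352,268) is the bag clip. I'll check this in one close crop.

```bash
python3 - <<'E'
from h import *
import pickle
c=pickle.load(open('top.pkl','rb')); im=c['img']
save(cv2.resize(im[125:285,150:410],None,fx=3,fy=3,interpolation=cv2.INTER_CUBIC),'crop.png')
hsv=cv2.cvtColor(im,cv2.COLOR_RGB2HSV).astype(int); print(im[140:260:8,241].tolist())
g=im.astype(int).sum(2)
bg=cv2.GaussianBlur(im,(0,0),1)
def comp(m,x0,y0,x1,y1,name,z):
    k=np.zeros(m.shape,np.uint8);k[y0:y1,x0:x1]=m[y0:y1,x0:x1]
    ys,xs=np.nonzero(k);
    p=onz(c,np.c_[xs,ys],z)[:,:2]; u,s,v=np.linalg.svd(p-p.mean(0),full_matrices=False)
    q=(p-p.mean(0))@v.T
    print(name,len(xs),'mean',p.mean(0).round(4),'dir',v[0].round(3),'ext',q.min(0).round(3),q.max(0).round(3), 'mid',(p.mean(0)+((q.min(0)+q.max(0))/2)@v).round(4))
comp((hsv[...,1]>100),365,185,405,250,'brush wood',.012)
comp(g>480,370,185,395,212,'bristle',.01)
comp(g<150,305,165,345,240,'shears dark',.01)
comp(g<130,240,170,262,225,'handle bar',.045)
comp(g<190,180,215,232,250,'spat dark',.05)
E
```

```text
[[159, 153, 140], [161, 152, 141], [165, 160, 151], [162, 157, 146], [157, 148, 136], [148, 138, 128], [149, 143, 133], [168, 161, 148], [165, 162, 149], [163, 162, 154], [138, 136, 129], [111, 107, 103], [78, 74, 71], [103, 95, 87], [129, 114, 106]]
brush wood 267 mean [ 0.4623 -0.3737] dir [-0.991 -0.137] ext [-0.096 -0.014] [0.051 0.013] mid [ 0.4843 -0.3701]<stdin>:11: RuntimeWarning: Mean of empty slice.
  ret = um.true_divide(
<stdin>:12: RuntimeWarning: Mean of empty slice.
<stdin>:13: RuntimeWarning: Mean of empty slice.
Traceback (most recent call last):
IndexError: index 0 is out of bounds for axis 0 with size 0
```

View pics/crop.png

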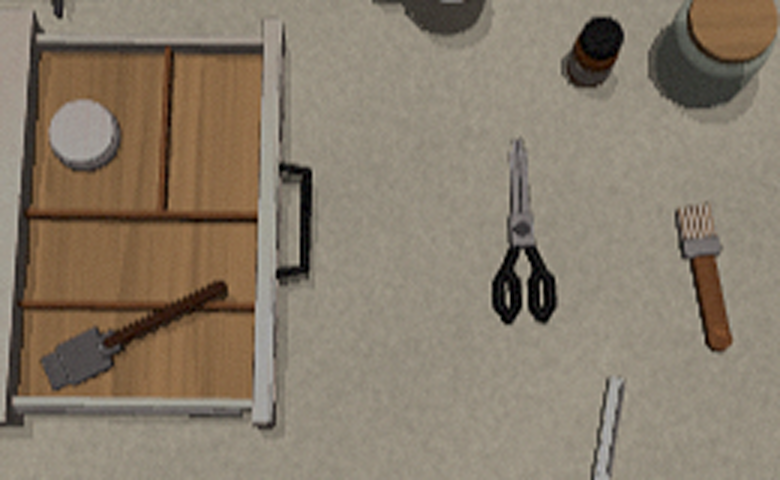

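```bash
cat > m.py <<'E'
from h import *
import pickle
c=pickle.load(open('top.pkl','rb'))
def P(pts,z): return onz(c,np.array([150,125])+(np.array(pts)+.5)/3-.5,z)[:,:2].round(4)
E
python3 - <<'E'
from m import *
f=P([[284,22],[273,424]],.066); print('front outer',f, np.linalg.norm(f[0]-f[1]))
d=f[0]-f[1]; print('unit yaw (x axis along +Y):',np.degrees(np.arctan2(-d[0],d[1]))) 
print('front inner',P([[262,20],[252,424]],.066))
print('div spat/shears',P([[24,305],[252,309]],.046)); print('div shears/cross',P([[28,212],[258,216]],.046)); print('div cross',P([[169,48],[164,210]],.046))
print('bar',P([[307,168],[302,277]],.047)); print('side wall +y',P([[20,405],[252,404]],.054)); print('side wall -y',P([[40,44],[262,44]],.054))
print('spat end',P([[222,289]],.06),'blade tip',P([[45,375]],.03),'neck',P([[107,343]],.045))
print('brush',P([[693,207],[719,347],[701,245],[704,258]],.012))
print('shears',P([[517,140],[525,320],[522,228]],.01))
print('loops outer',P([[494,300],[556,300]],.01))
print('bagclip',P([[617,378],[600,480]],.014))
E
```

```text
front outer [[0.7414 0.0558]
 [0.3358 0.0637]] 0.40567692810905576
unit yaw (x axis along +Y): -91.1158270041275
front inner [[0.7437 0.0781]
 [0.3359 0.0836]]
div spat/shears [[0.4558 0.3104]
 [0.4502 0.0866]]
div shears/cross [[0.5499 0.3109]
 [0.5442 0.0817]]
div cross [[0.7221 0.1747]
 [0.551  0.1755]]
bar [[0.5932 0.033 ]
 [0.4817 0.0376]]
side wall +y [[0.3568 0.3075]
 [0.3561 0.0849]]
side wall -y [[0.7241 0.3048]
 [0.7227 0.0788]]
spat end [[0.4677 0.1148]] blade tip [[0.3886 0.2908]] neck [[0.4177 0.2279]]
brush [[ 0.5591 -0.3617]
 [ 0.414  -0.3794]
 [ 0.5191 -0.3675]
 [ 0.5055 -0.3698]]
shears [[ 0.6327 -0.1833]
 [ 0.4432 -0.1856]
 [ 0.5387 -0.1856]]
loops outer [[ 0.4639 -0.1549]
 [ 0.4635 -0.2177]]
bagclip [[ 0.3833 -0.275 ]
 [ 0.2831 -0.2537]]
```

The crop confirms three things:
- The grey-bladed spatula is in the drawer, with its handle end at crop (222,289).
- The shears are at crop (522,228).
- The brush is at crop (700,275).

The dividers match the given layout to about 2 mm. The drawer's centre line is at x≈0.539, the panel's inner face is at y≈0.08, and the unit yaw is ≈88.7°. Next I move towards the spatula.

servo_tool --deltas '[{"x": 3.5, "y": -1, "wz": 6.1, "fingers": 0}, {"x": 3.5, "y": -1, "wz": 6.1, "fingers": 0}, {"x": 3.5, "y": -1, "wz": 6.1, "fingers": 0}, {"x": 2.5, "y": -3, "fingers": 0}, {"x": 2.5, "y": -3, "fingers": 0}]' --newtons 30

```text
$.deltas[0]: bad value
```

servo_tool --deltas '[{"x": 2, "y": -3.5}, {"x": 2, "y": -3.5}, {"x": 2, "y": -3.5}, {"x": 2, "y": -3.5}, {"x": 1, "y": -3.9}]'

```text
$.deltas[0]: bad value
```

servo_tool --deltas '[{"y": -4}, {"y": -4}, {"y": -4}, {"y": -4}, {"y": -4}]'

```text
$.deltas[0]: bad value
```

servo_tool --deltas '[{"x": 3.5, "y": -1, "z": 0, "wx": 0, "wy": 0, "wz": 6.1, "fingers": 0}, {"x": 3.5, "y": -1, "z": 0, "wx": 0, "wy": 0, "wz": 6.1, "fingers": 0}, {"x": 3.5, "y": -1, "z": 0, "wx": 0, "wy": 0, "wz": 6.1, "fingers": 0}, {"x": 2.5, "y": -3, "z": 0, "wx": 0, "wy": 0, "wz": 0, "fingers": 0}, {"x": 2.5, "y": -3, "z": 0, "wx": 0, "wy": 0, "wz": 0, "fingers": 0}]' --newtons 30

```text
time: 0.52
tcp_pos: [0.3604, -0.5274, 0.2306]
orientation: [-0.0, 1.0, 0.001, -0.0]
contact_force: [0.8, -1.7, -1.0]
gripper_width: 0.3
finger_force: 0.0
```

servo_tool --deltas '[{"x": 2, "y": -3.5, "z": 0, "wx": 0, "wy": 0, "wz": 0, "fingers": 0}, {"x": 2, "y": -3.5, "z": 0, "wx": 0, "wy": 0, "wz": 0, "fingers": 0}, {"x": 2, "y": -3.5, "z": 0, "wx": 0, "wy": 0, "wz": 0, "fingers": 0}, {"x": 2, "y": -3.5, "z": 0, "wx": 0, "wy": 0, "wz": 0, "fingers": 0}, {"x": 2, "y": -3.5, "z": 0, "wx": 0, "wy": 0, "wz": 0, "fingers": 0}]'

```text
time: 0.93
tcp_pos: [0.4592, -0.3515, 0.2312]
orientation: [-0.0, 1.0, 0.001, -0.0]
contact_force: [0.5, -0.9, 0.6]
gripper_width: 0.002
finger_force: 0.0
```

servo_tool --deltas '[{"x": 1, "y": -3.9, "z": 0, "wx": 0, "wy": 0, "wz": 0, "fingers": 0}, {"x": 1, "y": -3.9, "z": 0, "wx": 0, "wy": 0, "wz": 0, "fingers": 0}, {"x": 1, "y": -3.9, "z": 0, "wx": 0, "wy": 0, "wz": 0, "fingers": 0}, {"x": 0, "y": -4, "z": 0, "wx": 0, "wy": 0, "wz": 0, "fingers": 0}, {"x": 0, "y": -4, "z": 0, "wx": 0, "wy": 0, "wz": 0, "fingers": 0}]'

```text
time: 1.35
tcp_pos: [0.4881, -0.1543, 0.2311]
orientation: [-0.0, 1.0, 0.001, -0.0]
contact_force: [1.9, 0.5, 0.3]
gripper_width: -0.001
finger_force: 0.0
```

servo_tool --deltas '[{"x": 0, "y": -4, "z": 0, "wx": 0, "wy": 0, "wz": 0, "fingers": 0}, {"x": 0, "y": -4, "z": 0, "wx": 0, "wy": 0, "wz": 0, "fingers": 0}, {"x": 0, "y": -4, "z": 0, "wx": 0, "wy": 0, "wz": 0, "fingers": 0}, {"x": 0, "y": -4, "z": 0, "wx": 0, "wy": 0, "wz": 0, "fingers": 0}, {"x": 0, "y": -4, "z": 0, "wx": 0, "wy": 0, "wz": 0, "fingers": 0}]'

```text
time: 1.77
tcp_pos: [0.4872, 0.0454, 0.2314]
orientation: [0.0, 1.0, 0.001, 0.0]
contact_force: [0.9, 0.3, -0.5]
gripper_width: 0.001
finger_force: 0.0
```

servo_tool --deltas '[{"x": 1.2, "y": -3.8, "z": 0, "wx": 0, "wy": 0, "wz": 0, "fingers": 0}, {"x": 1.0, "y": -3.5, "z": 0, "wx": 0, "wy": 0, "wz": 0, "fingers": 0}, {"x": 0, "y": 0, "z": 4, "wx": 0, "wy": 0, "wz": 0, "fingers": 0}, {"x": 0, "y": 0, "z": 4, "wx": 0, "wy": 0, "wz": 0, "fingers": 0}, {"x": 0, "y": 0, "z": 2, "wx": 0, "wy": 0, "wz": 0, "fingers": 0}]'

```text
time: 2.18
tcp_pos: [0.5077, 0.1169, 0.1275]
orientation: [0.0, 1.0, 0.002, -0.002]
contact_force: [-1.4, -1.0, -0.4]
gripper_width: 0.004
finger_force: 0.0
```

```bash
cat >> h.py <<'E'
def wrist():
    s=get_state(); c=capture('wrist'); c['p']=s['tcp_pos']; q=s['orientation']; c['Rw']=R.from_quat(np.r_[q[1:],q[0]]).as_matrix(); return c
def wonz(c,uv,z):
    uv=np.atleast_2d(np.float64(uv)); K=c['intrinsics']
    a=(uv[:,0]-K[0,2])/K[0,0]; b=(uv[:,1]-K[1,2])/K[1,1]; r=np.hypot(a,b)+1e-12
    d=np.c_[np.sin(r)*a/r,np.sin(r)*b/r,np.cos(r)]
    M=c['mount']; d=d@M[:3,:3].T@c['Rw'].T; o=c['p']+c['Rw']@M[:3,3]
    return o+d*((z-o[2])/d[:,2])[:,None]
E
python3 - <<'E'
from h import *
import pickle
c=wrist(); pickle.dump(c,open('w1.pkl','wb')); save(c['img'],'w1.png'); print(c['p'],c['intrinsics'],c['mount'])
E
```

```text
[0.50770646 0.11687598 0.12754834] [[325.1922621    0.         281.54612148]
 [  0.         325.1922621  210.21711602]
 [  0.           0.           1.        ]] [[ 4.53952602e-04 -9.58210651e-01 -2.86063180e-01  7.24166910e-02]
 [ 9.99999828e-01  5.41395987e-04 -2.26589373e-04 -3.31133669e-04]
 [ 3.71993808e-04 -2.86063028e-01  9.58210731e-01 -1.42262334e-01]
 [ 0.00000000e+00  0.00000000e+00  0.00000000e+00  1.00000000e+00]]
```

View pics/w1.png

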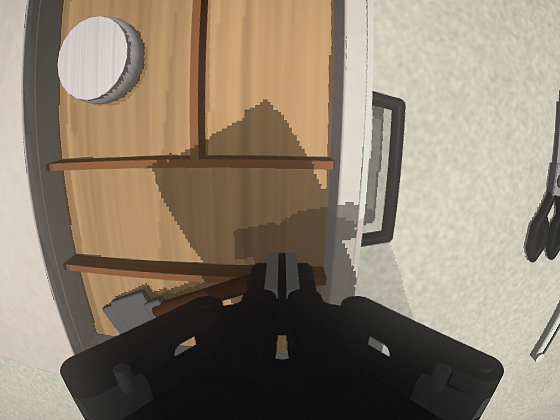

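The wrist view shows the fingers at (282,270). The shears/cross divider is at (250,158) and the spatula's divider runs left from about (240,272). The handle passes behind the fingers and the front panel's edge is at about (338,150).

```bash
python3 - <<'E'
from h import *
import pickle
c=pickle.load(open('w1.pkl','rb'))
print(wonz(c,[[130,165],[320,161],[198,80],[110,264],[220,276]],.046).round(4)); print('panel in',wonz(c,[[341,60],[337,150]],.066).round(4),'bar',wonz(c,[[396,170]],.047),'shears loop end',wonz(c,[[545,260]],.01),'blade',wonz(c,[[130,313]],.03))
E
```

```text
[[0.5478 0.2305 0.046 ]
 [0.5489 0.0907 0.046 ]
 [0.6063 0.1751 0.046 ]
 [0.4647 0.2626 0.046 ]
 [0.4588 0.1654 0.046 ]]
panel in [[0.6164 0.0809 0.066 ]
 [0.559  0.0824 0.066 ]] bar [[0.54399761 0.03474383 0.047     ]] shears loop end [[ 0.44284425 -0.1899388   0.01      ]] blade [[0.40381156 0.26318062 0.03      ]]
```

servo_tool --deltas '[{"x": 0, "y": -0.8, "z": 4, "wx": 0, "wy": 0, "wz": 0, "fingers": 0}, {"x": 0, "y": 0, "z": 3.7, "wx": 0, "wy": 0, "wz": 0, "fingers": 0}, {"x": 0, "y": 0, "z": 0, "wx": 0, "wy": 0, "wz": 0, "fingers": 0}]'

```text
time: 2.48
tcp_pos: [0.5065, 0.124, 0.0497]
orientation: [0.001, 1.0, 0.002, -0.004]
contact_force: [-2.4, -1.5, -0.6]
gripper_width: -0.0
finger_force: 0.0
```

servo_tool --deltas '[{"x": -1.2, "y": 0, "z": 0, "wx": 0, "wy": 0, "wz": 0, "fingers": 0}, {"x": -1.2, "y": 0, "z": 0, "wx": 0, "wy": 0, "wz": 0, "fingers": 0}, {"x": -1.2, "y": 0, "z": 0, "wx": 0, "wy": 0, "wz": 0, "fingers": 0}, {"x": -1.2, "y": 0, "z": 0, "wx": 0, "wy": 0, "wz": 0, "fingers": 0}, {"x": -1.0, "y": 0, "z": 0, "wx": 0, "wy": 0, "wz": 0, "fingers": 0}]'

```text
time: 2.9
tcp_pos: [0.451, 0.1245, 0.0556]
orientation: [-0.0, 1.0, 0.001, 0.001]
contact_force: [-0.0, 0.6, -0.0]
gripper_width: 0.002
finger_force: 0.0
```

servo_tool --deltas '[{"x": -1.0, "y": 0, "z": 0, "wx": 0, "wy": 0, "wz": 0, "fingers": 0}, {"x": -0.7, "y": 0, "z": 0, "wx": 0, "wy": 0, "wz": 0, "fingers": 0}, {"x": 0, "y": 0, "z": 0, "wx": 0, "wy": 0, "wz": 0, "fingers": 0}]'

```text
time: 3.15
tcp_pos: [0.4332, 0.1244, 0.0546]
orientation: [0.0, 1.0, 0.001, -0.0]
contact_force: [0.3, 0.6, -0.2]
gripper_width: 0.001
finger_force: 0.0
```

servo_tool --deltas '[{"x": 0, "y": 0, "z": 0, "wx": 0, "wy": 0, "wz": 0, "fingers": 0}, {"x": 0, "y": 0, "z": -4, "wx": 0, "wy": 0, "wz": 0, "fingers": 0}, {"x": 0, "y": 3, "z": -2, "wx": 0, "wy": 0, "wz": 0, "fingers": 0}, {"x": 0, "y": 3, "z": -3, "wx": 0, "wy": 0, "wz": 0, "fingers": 0}, {"x": 0, "y": 4, "z": 0, "wx": 0, "wy": 0, "wz": 0, "fingers": 0}]'

```text
time: 3.57
tcp_pos: [0.4377, 0.026, 0.1483]
orientation: [-0.001, 1.0, 0.003, 0.003]
contact_force: [3.1, -0.3, 0.9]
gripper_width: 0.0
finger_force: 0.0
```

```bash
python3 - <<'E'
from h import *
c=capture('top'); save(cv2.resize(c['img'][125:285,150:410],None,fx=3,fy=3,interpolation=cv2.INTER_CUBIC),'crop2.png')
E
```

```text
(no output)
```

View pics/crop2.png

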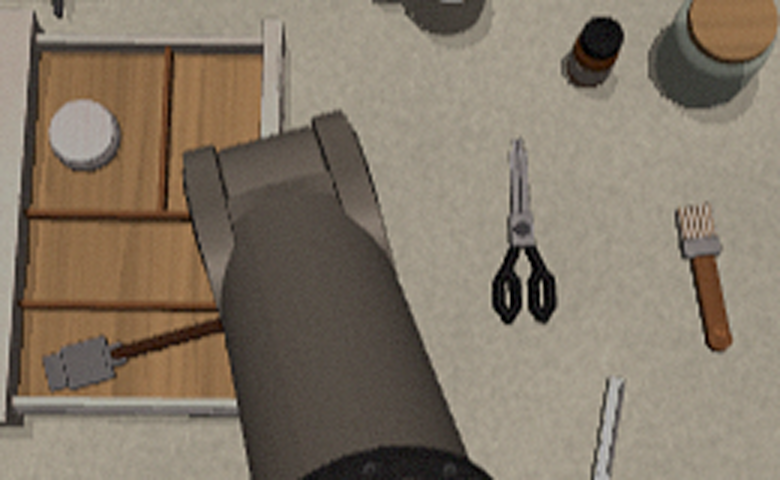

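The top crop shows the spatula's handle now at crop (220,322), on the lane's side of the divider (309). I'll verify that once the arm is clear. Now to the brush.

servo_tool --deltas '[{"x": 1, "y": 4, "z": 0, "wx": 0, "wy": 0, "wz": -3.5, "fingers": 0.6}, {"x": 1, "y": 4, "z": 0, "wx": 0, "wy": 0, "wz": -3.5, "fingers": 0.6}, {"x": 0, "y": 4.1, "z": 0, "wx": 0, "wy": 0, "wz": 0, "fingers": 0.6}, {"x": 0, "y": 4.1, "z": 0, "wx": 0, "wy": 0, "wz": 0, "fingers": 0.6}, {"x": 0, "y": 4.1, "z": 0, "wx": 0, "wy": 0, "wz": 0, "fingers": 0.6}]'

```text
time: 4.03
tcp_pos: [0.473, -0.1787, 0.1438]
orientation: [0.0, 0.998, 0.062, 0.0]
contact_force: [1.4, 1.0, 1.1]
gripper_width: 0.603
finger_force: 0.0
```

servo_tool --deltas '[{"x": 0, "y": 4, "z": 0, "wx": 0, "wy": 0, "wz": 0, "fingers": 0.6}, {"x": 0, "y": 4, "z": 0, "wx": 0, "wy": 0, "wz": 0, "fingers": 0.6}, {"x": 0, "y": 4, "z": 0, "wx": 0, "wy": 0, "wz": 0, "fingers": 0.6}, {"x": 0, "y": 3, "z": 0, "wx": 0, "wy": 0, "wz": 0, "fingers": 0.6}, {"x": 0, "y": 0, "z": 0, "wx": 0, "wy": 0, "wz": 0, "fingers": 0.6}]'

```text
time: 4.45
tcp_pos: [0.4908, -0.3322, 0.1434]
orientation: [0.001, 0.998, 0.059, -0.0]
contact_force: [-1.8, 0.8, -0.0]
gripper_width: 0.6
finger_force: 0.0
```

```bash
python3 - <<'E'
from h import *
import pickle
s=get_state(); print(s['tcp_pos'], R.from_quat(np.r_[s['orientation'][1:],s['orientation'][0]]).as_matrix()[:,0])
c=capture('top'); pickle.dump(c,open('top2.pkl','wb'))
w=wrist(); pickle.dump(w,open('w2.pkl','wb'))
a=cv2.resize(c['img'][165:275,150:260],None,fx=4,fy=4,interpolation=cv2.INTER_CUBIC)
b=cv2.resize(w['img'][60:390],(747//2*2//2,220)) if 0 else w['img'][:,140:470]
o=np.zeros((440,780,3),np.uint8); o[:440,:440]=a; o[:420,445:775]=b; save(o,'v2.png')
E
```

```text
[ 0.49077706 -0.33222246  0.14338382] [ 9.93052983e-01  1.17667563e-01 -3.43268683e-04]
```

View pics/v2.png

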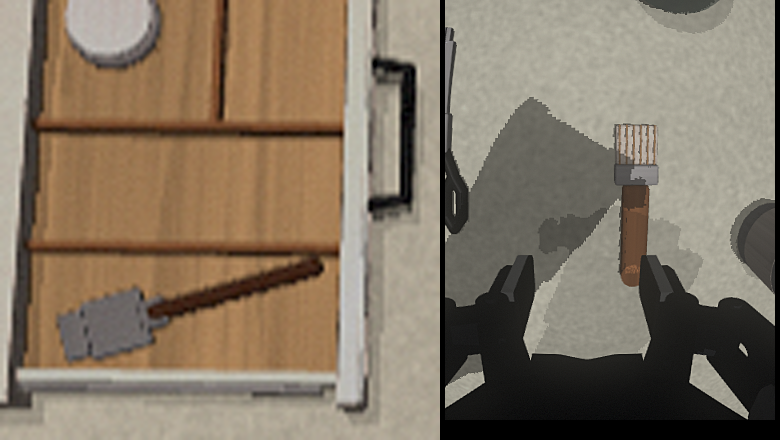

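The spatula now lies wholly inside its lane, handle end at (322,265) below the divider at about (322,248), at about 16°. In the wrist view the brush runs from bristle tip (331,124) to handle end (327,284).

```bash
python3 - <<'E'
from h import *
import pickle
w=pickle.load(open('w2.pkl','rb'))
P=wonz(w,[[331,124],[327,284],[331,186]],.012)[:,:2]; print(P.round(4), np.linalg.norm(P[0]-P[1]))
d=(P[0]-P[1]);d/=np.linalg.norm(d); o=P[1]+.079*d; print('origin',o,np.degrees(np.arctan2(d[1],d[0])))
m=w['Rw'][:,:2].T[:, :2]@(o-w['p'][:2]); print('tool xy move cm',m*100)
E
```

```text
[[ 0.5614 -0.3617]
 [ 0.4131 -0.3821]
 [ 0.5086 -0.3695]] 0.14975864714757942
origin [ 0.49135079 -0.37131711] 7.843718574437911
tool xy move cm [-0.46209114  4.22267721]
```

servo_tool --deltas '[{"x": -0.2, "y": 2.1, "z": 0, "wx": 0, "wy": 0, "wz": -0.7, "fingers": 0.6}, {"x": -0.2, "y": 2.1, "z": 0, "wx": 0, "wy": 0, "wz": 0, "fingers": 0.6}, {"x": 0, "y": 0, "z": 4, "wx": 0, "wy": 0, "wz": 0, "fingers": 0.6}, {"x": 0, "y": 0, "z": 4, "wx": 0, "wy": 0, "wz": 0, "fingers": 0.6}, {"x": 0, "y": 0, "z": 3, "wx": 0, "wy": 0, "wz": 0, "fingers": 0.6}]'

```text
time: 4.97
tcp_pos: [0.4926, -0.3659, 0.0315]
orientation: [-0.0, 0.998, 0.069, -0.0]
contact_force: [-0.1, -0.9, -1.0]
gripper_width: 0.601
finger_force: 0.0
```

servo_tool --deltas '[{"x": 0, "y": 0, "z": 0, "wx": 0, "wy": 0, "wz": 0, "fingers": 0.6}, {"x": 0, "y": 0, "z": 0, "wx": 0, "wy": 0, "wz": 0, "fingers": 0.6}]'

```text
time: 5.13
tcp_pos: [0.4925, -0.3657, 0.0331]
orientation: [-0.001, 0.998, 0.069, -0.001]
contact_force: [-0.5, -1.1, 0.4]
gripper_width: 0.6
finger_force: 0.0
```

servo_tool --deltas '[{"x": 0, "y": 0.5, "z": 1.4, "wx": 0, "wy": 0, "wz": 0, "fingers": 0.6}, {"x": 0, "y": 0, "z": 1.4, "wx": 0, "wy": 0, "wz": 0, "fingers": 0.6}, {"x": 0, "y": 0, "z": 0, "wx": 0, "wy": 0, "wz": 0, "fingers": 0.6}, {"x": 0, "y": 0, "z": 0, "wx": 0, "wy": 0, "wz": 0, "fingers": 0.15}, {"x": 0, "y": 0, "z": 0, "wx": 0, "wy": 0, "wz": 0, "fingers": 0}]' --newtons 30

```text
time: 5.55
tcp_pos: [0.4939, -0.3723, 0.0066]
orientation: [0.0, 0.998, 0.068, 0.0]
contact_force: [0.7, 0.9, -0.3]
gripper_width: 0.328
finger_force: 0.0
```

servo_tool --deltas '[{"x": 0, "y": 0, "z": 0, "wx": 0, "wy": 0, "wz": 0, "fingers": 0}, {"x": 0, "y": 0, "z": 0, "wx": 0, "wy": 0, "wz": 0, "fingers": 0}, {"x": 0, "y": 0, "z": 0, "wx": 0, "wy": 0, "wz": 0, "fingers": 0}]'

```text
time: 5.8
tcp_pos: [0.494, -0.3724, 0.0068]
orientation: [0.0, 0.998, 0.068, 0.001]
contact_force: [-1.0, 1.9, 6.6]
gripper_width: 0.271
finger_force: 30.2
```

servo_tool --deltas '[{"x": 0, "y": 0, "z": -3, "wx": 0, "wy": 0, "wz": 0, "fingers": 0}, {"x": 0, "y": 0, "z": -4, "wx": 0, "wy": 0, "wz": 4.5, "fingers": 0}, {"x": 0, "y": 0, "z": -4, "wx": 0, "wy": 0, "wz": 4.5, "fingers": 0}, {"x": 1, "y": -3, "z": 0, "wx": 0, "wy": 0, "wz": 0, "fingers": 0}, {"x": 1, "y": -3.8, "z": 0, "wx": 0, "wy": 0, "wz": 0, "fingers": 0}]'

```text
time: 6.22
tcp_pos: [0.5156, -0.3077, 0.1191]
orientation: [0.002, 1.0, -0.013, 0.002]
contact_force: [1.5, 0.8, -2.4]
gripper_width: 0.269
finger_force: 29.8
```

servo_tool --deltas '[{"x": 1, "y": -3.9, "z": 0, "wx": 0, "wy": 0, "wz": 0, "fingers": 0}, {"x": 1, "y": -3.9, "z": 0, "wx": 0, "wy": 0, "wz": 0, "fingers": 0}, {"x": 1, "y": -3.9, "z": 0, "wx": 0, "wy": 0, "wz": 0, "fingers": 0}, {"x": 1, "y": -3.9, "z": 0, "wx": 0, "wy": 0, "wz": 0, "fingers": 0}, {"x": 1, "y": -3.9, "z": 0, "wx": 0, "wy": 0, "wz": 0, "fingers": 0}]'

```text
time: 6.63
tcp_pos: [0.5691, -0.1088, 0.1164]
orientation: [0.0, 1.0, -0.01, 0.0]
contact_force: [1.4, -0.4, -0.2]
gripper_width: 0.269
finger_force: 29.8
```

servo_tool --deltas '[{"x": 1, "y": -3.9, "z": 0, "wx": 0, "wy": 0, "wz": 0, "fingers": 0}, {"x": 1, "y": -3.9, "z": 0, "wx": 0, "wy": 0, "wz": 0, "fingers": 0}, {"x": 1, "y": -3.9, "z": 0, "wx": 0, "wy": 0, "wz": 0, "fingers": 0}, {"x": 1, "y": -3.9, "z": 0, "wx": 0, "wy": 0, "wz": 0, "fingers": 0}, {"x": 0.5, "y": -2, "z": 0, "wx": 0, "wy": 0, "wz": 0, "fingers": 0}]'

```text
time: 7.05
tcp_pos: [0.6181, 0.0703, 0.1164]
orientation: [-0.001, 1.0, -0.008, 0.001]
contact_force: [-0.4, 1.3, -0.7]
gripper_width: 0.264
finger_force: 29.8
```

servo_tool --deltas '[{"x": 0, "y": 0, "z": 0, "wx": 0, "wy": 0, "wz": 0, "fingers": 0}]'

```text
time: 7.13
tcp_pos: [0.6181, 0.0711, 0.1162]
orientation: [-0.001, 1.0, -0.007, 0.001]
contact_force: [0.1, 0.2, -0.4]
gripper_width: 0.265
finger_force: 29.8
```

servo_tool --deltas '[{"x": 1.2, "y": -2.8, "z": 0, "wx": 0, "wy": 0, "wz": 0, "fingers": 0}, {"x": 1.1, "y": -2.8, "z": 0, "wx": 0, "wy": 0, "wz": 0, "fingers": 0}, {"x": 0, "y": 0, "z": 2, "wx": 0, "wy": 0, "wz": 0, "fingers": 0}, {"x": 0, "y": 0, "z": 2, "wx": 0, "wy": 0, "wz": 0, "fingers": 0}, {"x": 0, "y": 0, "z": 0, "wx": 0, "wy": 0, "wz": 0, "fingers": 0}]'

```text
time: 7.55
tcp_pos: [0.6396, 0.1196, 0.0726]
orientation: [0.001, 1.0, -0.01, -0.002]
contact_force: [-1.4, -0.0, -1.8]
gripper_width: 0.272
finger_force: 29.8
```

```bash
python3 - <<'E'
from h import *
import pickle
w=wrist(); pickle.dump(w,open('w3.pkl','wb')); print(w['p']); save(w['img'],'w3.png')
E
```

```text
[0.63958016 0.11956858 0.07262941]
```

View pics/w3.png

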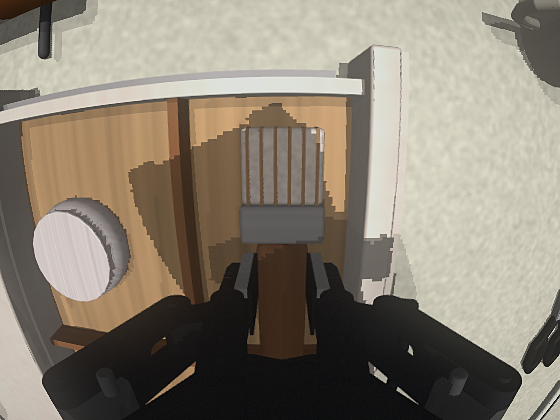

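The brush is held squarely between the divider (185) and the panel's inner edge (360), with its bristle tip (282,127) clear of the side wall (v≈97). I set it down.

servo_tool --deltas '[{"x": 0, "y": -0.4, "z": 1.5, "wx": 0, "wy": 0, "wz": 0, "fingers": 0}, {"x": 0, "y": 0, "z": 1.2, "wx": 0, "wy": 0, "wz": 0, "fingers": 0}, {"x": 0, "y": 0, "z": 0.9, "wx": 0, "wy": 0, "wz": 0, "fingers": 0}, {"x": 0, "y": 0, "z": 0.3, "wx": 0, "wy": 0, "wz": 0, "fingers": 0}, {"x": 0, "y": 0, "z": 0, "wx": 0, "wy": 0, "wz": 0, "fingers": 0}]'

```text
time: 8.02
tcp_pos: [0.6411, 0.1236, 0.0359]
orientation: [0.0, 1.0, -0.01, -0.001]
contact_force: [-0.5, -0.6, -0.3]
gripper_width: 0.274
finger_force: 29.8
```

servo_tool --deltas '[{"x": 0, "y": 0, "z": 0.3, "wx": 0, "wy": 0, "wz": 0, "fingers": 0}, {"x": 0, "y": 0, "z": 0.2, "wx": 0, "wy": 0, "wz": 0, "fingers": 0}, {"x": 0, "y": 0, "z": 0, "wx": 0, "wy": 0, "wz": 0, "fingers": 0}]'

```text
time: 8.27
tcp_pos: [0.6417, 0.1238, 0.0318]
orientation: [-0.0, 1.0, -0.01, 0.0]
contact_force: [0.6, -0.6, -0.3]
gripper_width: 0.27
finger_force: 29.8
```

servo_tool --deltas '[{"x": 0, "y": 0, "z": 0, "wx": 0, "wy": 0, "wz": 0, "fingers": 0.45}, {"x": 0, "y": 0, "z": 0, "wx": 0, "wy": 0, "wz": 0, "fingers": 0.45}, {"x": 0, "y": 0, "z": -2, "wx": 0, "wy": 0, "wz": 0, "fingers": 0.45}, {"x": 0, "y": 0, "z": -4, "wx": 0, "wy": 0, "wz": 0, "fingers": 0.5}, {"x": 0, "y": 0, "z": -4, "wx": 0, "wy": 0, "wz": -1.8, "fingers": 0.6}]'

```text
time: 8.68
tcp_pos: [0.6406, 0.1237, 0.1321]
orientation: [0.0, 1.0, 0.005, -0.001]
contact_force: [1.7, 0.5, -0.0]
gripper_width: 0.598
finger_force: 0.0
```

servo_tool --deltas '[{"x": -1.2, "y": 3.6, "z": 0, "wx": 0, "wy": 0, "wz": 0, "fingers": 0.6}, {"x": -1.2, "y": 3.6, "z": 0, "wx": 0, "wy": 0, "wz": 0, "fingers": 0.6}, {"x": -1.2, "y": 3.6, "z": 0, "wx": 0, "wy": 0, "wz": 0, "fingers": 0.6}, {"x": -1.2, "y": 3.6, "z": 0, "wx": 0, "wy": 0, "wz": 0, "fingers": 0.6}, {"x": -1.2, "y": 3.6, "z": 0, "wx": 0, "wy": 0, "wz": 0, "fingers": 0.6}]'

```text
time: 9.1
tcp_pos: [0.583, -0.0583, 0.1324]
orientation: [0.0, 1.0, 0.006, 0.0]
contact_force: [0.3, -0.9, 0.1]
gripper_width: 0.598
finger_force: 0.0
```

servo_tool --deltas '[{"x": -1.2, "y": 3.6, "z": 0, "wx": 0, "wy": 0, "wz": 0, "fingers": 0.6}, {"x": -1.2, "y": 3.6, "z": 0, "wx": 0, "wy": 0, "wz": 0, "fingers": 0.6}, {"x": -1, "y": 3, "z": 0, "wx": 0, "wy": 0, "wz": 0, "fingers": 0.6}, {"x": -1, "y": 2, "z": 0, "wx": 0, "wy": 0, "wz": 0, "fingers": 0.6}, {"x": 0, "y": 0, "z": 0, "wx": 0, "wy": 0, "wz": 0, "fingers": 0.6}]'

```text
time: 9.52
tcp_pos: [0.5387, -0.1846, 0.1321]
orientation: [0.001, 1.0, 0.002, -0.0]
contact_force: [-0.1, -0.2, -0.5]
gripper_width: 0.6
finger_force: 0.0
```

```bash
python3 - <<'E'
from h import *
import pickle
c=capture('top'); pickle.dump(c,open('top3.pkl','wb'))
w=wrist(); pickle.dump(w,open('w4.pkl','wb')); print(w['p'],w['Rw'][:,0])
a=cv2.resize(c['img'][125:275,150:260],None,fx=3.5,fy=3.5,interpolation=cv2.INTER_CUBIC)
b=w['img'][:,100:480]
o=np.zeros((525,780,3),np.uint8); o[:525,:385]=a; o[:420,390:770]=b; save(o,'v4.png')
E
```

```text
[ 0.53996773 -0.18189261  0.13216146] [9.99976549e-01 6.84696926e-03 1.45152422e-04]
```

View pics/v4.png

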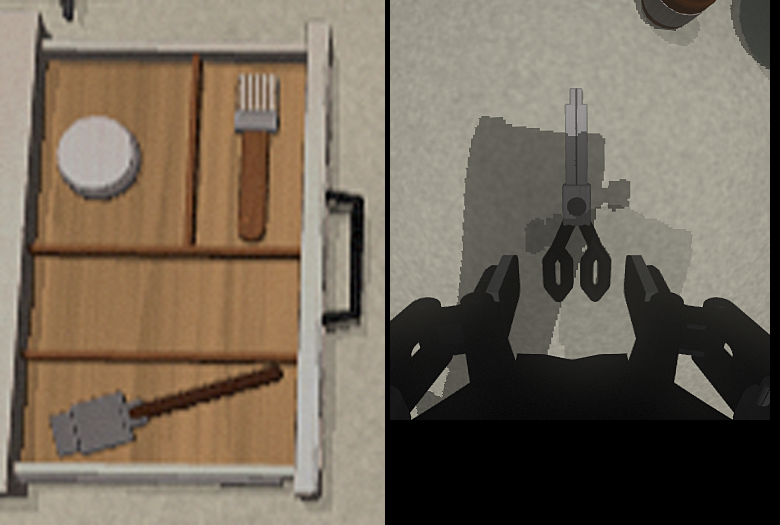

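The brush lies flat in its compartment, between (257,75) and (252,240). The shears are right under the gripper, with wrist pixels of tip (285,89), pivot (286,205) and loop end (287,300).

```bash
python3 - <<'E'
from h import *
import pickle
w=pickle.load(open('w4.pkl','rb'))
P=wonz(w,[[285,89],[287,300],[286,205]],.009)[:,:2]; print(P.round(4), np.linalg.norm(P[0]-P[1]))
d=(P[0]-P[1]);d/=np.linalg.norm(d); o=P[1]+.097*d; print('origin',o,np.degrees(np.arctan2(d[1],d[0])))
print('tool xy move cm',w['Rw'][:,:2].T[:, :2]@(o-w['p'][:2])*100)
E
```

```text
[[ 0.6344 -0.1837]
 [ 0.4437 -0.1875]
 [ 0.5378 -0.1854]] 0.19071998039173138
origin [ 0.54070639 -0.18554587] 1.1525517151419704
tool xy move cm [0.07136315 0.3658232 ]
```

servo_tool --deltas '[{"x": 0, "y": 0.2, "z": 4, "wx": 0, "wy": 0, "wz": -0.5, "fingers": 0.6}, {"x": 0, "y": 0, "z": 4, "wx": 0, "wy": 0, "wz": 0, "fingers": 0.6}, {"x": 0, "y": 0, "z": 2, "wx": 0, "wy": 0, "wz": 0, "fingers": 0.6}, {"x": 0, "y": 0, "z": 0, "wx": 0, "wy": 0, "wz": 0, "fingers": 0.6}, {"x": 0, "y": 0, "z": 0, "wx": 0, "wy": 0, "wz": 0, "fingers": 0.6}]'

```text
time: 10.03
tcp_pos: [0.5412, -0.1799, 0.0315]
orientation: [-0.0, 1.0, 0.011, -0.001]
contact_force: [0.4, -0.3, 1.0]
gripper_width: 0.598
finger_force: 0.0
```

servo_tool --deltas '[{"x": -0.2, "y": 0.55, "z": 1.3, "wx": 0, "wy": 0, "wz": 0, "fingers": 0.6}, {"x": 0, "y": 0, "z": 1.3, "wx": 0, "wy": 0, "wz": 0, "fingers": 0.6}, {"x": 0, "y": 0, "z": 0, "wx": 0, "wy": 0, "wz": 0, "fingers": 0.6}, {"x": 0, "y": 0, "z": 0, "wx": 0, "wy": 0, "wz": 0, "fingers": 0.15}, {"x": 0, "y": 0, "z": 0, "wx": 0, "wy": 0, "wz": 0, "fingers": 0}]' --newtons 40

```text
time: 10.45
tcp_pos: [0.5395, -0.1867, 0.0063]
orientation: [-0.0, 1.0, 0.01, 0.0]
contact_force: [0.9, 0.5, -0.2]
gripper_width: 0.328
finger_force: 0.0
```

servo_tool --deltas '[{"x": 0, "y": 0, "z": 0, "wx": 0, "wy": 0, "wz": 0, "fingers": 0}, {"x": 0, "y": 0, "z": 0, "wx": 0, "wy": 0, "wz": 0, "fingers": 0}, {"x": 0, "y": 0, "z": 0, "wx": 0, "wy": 0, "wz": 0, "fingers": 0}]'

```text
time: 10.7
tcp_pos: [0.5396, -0.1868, 0.0066]
orientation: [0.0, 1.0, 0.01, 0.001]
contact_force: [-1.8, 0.4, 7.0]
gripper_width: 0.262
finger_force: 39.7
```

servo_tool --deltas '[{"x": 0, "y": 0, "z": -2.5, "wx": 0, "wy": 0, "wz": 0, "fingers": 0}, {"x": 0, "y": 0, "z": -4, "wx": 0, "wy": 0, "wz": 0, "fingers": 0}, {"x": 0, "y": 0, "z": -4, "wx": 0, "wy": 0, "wz": -5, "fingers": 0}, {"x": 0, "y": 0, "z": 0, "wx": 0, "wy": 0, "wz": -7, "fingers": 0}, {"x": 0, "y": 0, "z": 0, "wx": 0, "wy": 0, "wz": -7, "fingers": 0}]'

```text
time: 11.12
tcp_pos: [0.5408, -0.1872, 0.114]
orientation: [0.001, 0.984, 0.178, 0.002]
contact_force: [-1.0, -0.1, -1.7]
gripper_width: 0.263
finger_force: 39.6
```

servo_tool --deltas '[{"x": 0, "y": 0, "z": 0, "wx": 0, "wy": 0, "wz": -7, "fingers": 0}, {"x": 0, "y": 0, "z": 0, "wx": 0, "wy": 0, "wz": -7, "fingers": 0}, {"x": 0, "y": 0, "z": 0, "wx": 0, "wy": 0, "wz": -7, "fingers": 0}, {"x": 0, "y": 0, "z": 0, "wx": 0, "wy": 0, "wz": -7, "fingers": 0}, {"x": 0, "y": 0, "z": 0, "wx": 0, "wy": 0, "wz": -7, "fingers": 0}]'

```text
time: 11.53
tcp_pos: [0.5392, -0.1868, 0.1112]
orientation: [0.0, 0.885, 0.465, 0.0]
contact_force: [-0.3, -0.6, -1.5]
gripper_width: 0.261
finger_force: 39.6
```

servo_tool --deltas '[{"x": 0, "y": 0, "z": 0, "wx": 0, "wy": 0, "wz": -7, "fingers": 0}, {"x": 0, "y": 0, "z": 0, "wx": 0, "wy": 0, "wz": -7, "fingers": 0}, {"x": 0, "y": 0, "z": 0, "wx": 0, "wy": 0, "wz": -7, "fingers": 0}, {"x": 0, "y": 0, "z": 0, "wx": 0, "wy": 0, "wz": -7, "fingers": 0}, {"x": 0, "y": 0, "z": 0, "wx": 0, "wy": 0, "wz": -5.5, "fingers": 0}]'

```text
time: 11.95
tcp_pos: [0.5391, -0.1869, 0.1111]
orientation: [0.0, 0.713, 0.701, 0.0]
contact_force: [0.3, 0.9, -0.4]
gripper_width: 0.26
finger_force: 39.6
```

```bash
python3 - <<'E'
from h import *
s=get_state(); M=R.from_quat(np.r_[s['orientation'][1:],s['orientation'][0]]).as_matrix(); print(s['tcp_pos'],s['qpos'].round(2),M.round(3))
print((M.T@(np.r_[.5,.2,.12]-s['tcp_pos'])*100).round(2))
E
```

```text
[ 0.53913132 -0.18687074  0.11112515] [ 0.57  0.43 -0.44  1.93  0.24  0.84 -0.01] [[ 0.017  1.     0.   ]
 [ 1.    -0.017 -0.   ]
 [-0.     0.    -1.   ]]
[38.61 -4.58 -0.9 ]
```

servo_tool --deltas '[{"x": 3.7, "y": -0.4, "z": 0, "wx": 0, "wy": 0, "wz": 0, "fingers": 0}, {"x": 3.7, "y": -0.4, "z": 0, "wx": 0, "wy": 0, "wz": 0, "fingers": 0}, {"x": 3.7, "y": -0.4, "z": 0, "wx": 0, "wy": 0, "wz": 0, "fingers": 0}, {"x": 3.7, "y": -0.4, "z": 0, "wx": 0, "wy": 0, "wz": 0, "fingers": 0}, {"x": 3.7, "y": -0.4, "z": 0, "wx": 0, "wy": 0, "wz": 0, "fingers": 0}]'

```text
time: 12.37
tcp_pos: [0.5232, 0.0001, 0.1112]
orientation: [0.0, 0.716, 0.698, 0.0]
contact_force: [1.4, 1.3, -1.3]
gripper_width: 0.261
finger_force: 39.6
```

servo_tool --deltas '[{"x": 3.7, "y": -0.4, "z": 0, "wx": 0, "wy": 0, "wz": 0, "fingers": 0}, {"x": 3.7, "y": -0.4, "z": 0, "wx": 0, "wy": 0, "wz": 0, "fingers": 0}, {"x": 3.7, "y": -0.4, "z": 0, "wx": 0, "wy": 0, "wz": 0, "fingers": 0}, {"x": 3.7, "y": -0.4, "z": 0, "wx": 0, "wy": 0, "wz": 0, "fingers": 0}, {"x": 3.5, "y": -0.4, "z": 0, "wx": 0, "wy": 0, "wz": 0, "fingers": 0}]'

```text
time: 12.78
tcp_pos: [0.5076, 0.1841, 0.1113]
orientation: [0.0, 0.715, 0.699, 0.0]
contact_force: [0.6, -0.8, -0.1]
gripper_width: 0.259
finger_force: 39.6
```

servo_tool --deltas '[{"x": 1.6, "y": -0.4, "z": 0, "wx": 0, "wy": 0, "wz": 0, "fingers": 0}, {"x": 0, "y": 0, "z": 0, "wx": 0, "wy": 0, "wz": 0, "fingers": 0}, {"x": 0, "y": 0, "z": 0, "wx": 0, "wy": 0, "wz": 0, "fingers": 0}]'

```text
time: 13.03
tcp_pos: [0.504, 0.1991, 0.111]
orientation: [0.0, 0.715, 0.699, 0.0]
contact_force: [-0.7, -0.5, -0.7]
gripper_width: 0.261
finger_force: 39.6
```

```bash
python3 - <<'E'
from h import *
import pickle
w=wrist(); pickle.dump(w,open('w5.pkl','wb')); print(w['p']); save(w['img'],'w5.png')
E
```

```text
[0.50400692 0.19907954 0.11103336]
```

View pics/w5.png

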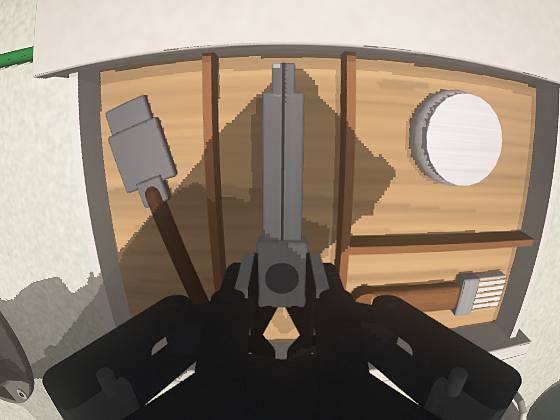

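The shears hang centred over their lane. The dividers are at u≈212 and 348, the blade tip is at (284,65) just short of the unit's top board, and the spatula and brush are in their places.

```bash
python3 - <<'E'
from h import *
import pickle
w=pickle.load(open('w5.pkl','rb'))
print(wonz(w,[[211,100],[216,230],[348,100],[347,220]],.046).round(4)); print('board edge',wonz(w,[[284,50]],.076),'tip',wonz(w,[[284,65]],.112),'inner panel?',wonz(w,[[290,345]],.024), 'tipz', w['Rw'][:,0])
E
```

```text
[[0.4606 0.2845 0.046 ]
 [0.4585 0.1972 0.046 ]
 [0.5476 0.2825 0.046 ]
 [0.5483 0.2025 0.046 ]]
board edge [[0.50719814 0.30873528 0.076     ]] tip [[0.50658834 0.294634   0.112     ]] inner panel? [[0.50864377 0.07715406 0.024     ]] tipz [2.16690003e-02 9.99765195e-01 9.88082576e-05]
```

servo_tool --deltas '[{"x": 0, "y": -0.15, "z": 2, "wx": 0, "wy": 0, "wz": 0, "fingers": 0}, {"x": 0, "y": 0, "z": 2, "wx": 0, "wy": 0, "wz": 0, "fingers": 0}, {"x": 0, "y": 0, "z": 1.5, "wx": 0, "wy": 0, "wz": 0, "fingers": 0}, {"x": 0, "y": 0, "z": 1.3, "wx": 0, "wy": 0, "wz": 0, "fingers": 0}, {"x": 0, "y": 0, "z": 0.5, "wx": 0, "wy": 0, "wz": 0, "fingers": 0}]'

```text
time: 13.5
tcp_pos: [0.5024, 0.1966, 0.0362]
orientation: [-0.0, 0.716, 0.698, -0.001]
contact_force: [-1.8, 0.2, 0.5]
gripper_width: 0.261
finger_force: 39.6
```

servo_tool --deltas '[{"x": 0, "y": 0, "z": 0.4, "wx": 0, "wy": 0, "wz": 0, "fingers": 0}, {"x": 0, "y": 0, "z": 0, "wx": 0, "wy": 0, "wz": 0, "fingers": 0}, {"x": 0, "y": 0, "z": 0, "wx": 0, "wy": 0, "wz": 0, "fingers": 0}]'

```text
time: 13.75
tcp_pos: [0.5032, 0.1982, 0.0343]
orientation: [0.0, 0.716, 0.699, 0.0]
contact_force: [0.6, -0.6, -0.8]
gripper_width: 0.262
finger_force: 39.6
```

servo_tool --deltas '[{"x": 0, "y": 0, "z": 0.3, "wx": 0, "wy": 0, "wz": 0, "fingers": 0}, {"x": 0, "y": 0, "z": 0, "wx": 0, "wy": 0, "wz": 0, "fingers": 0}, {"x": 0, "y": 0, "z": 0, "wx": 0, "wy": 0, "wz": 0, "fingers": 0.4}, {"x": 0, "y": 0, "z": 0, "wx": 0, "wy": 0, "wz": 0, "fingers": 0.4}, {"x": 0, "y": 0, "z": 0, "wx": 0, "wy": 0, "wz": 0, "fingers": 0.4}]'

```text
time: 14.17
tcp_pos: [0.5029, 0.1983, 0.0311]
orientation: [0.0, 0.715, 0.699, 0.0]
contact_force: [-0.2, -0.4, -0.0]
gripper_width: 0.397
finger_force: 0.0
```

servo_tool --deltas '[{"x": 0, "y": 0, "z": -2, "wx": 0, "wy": 0, "wz": 0, "fingers": 0.4}, {"x": 0, "y": 0, "z": -4, "wx": 0, "wy": 0, "wz": 0, "fingers": 0.4}, {"x": 0, "y": 0, "z": -4, "wx": 0, "wy": 0, "wz": 0, "fingers": 0.2}, {"x": -3.5, "y": 0, "z": -1, "wx": 0, "wy": 0, "wz": 0, "fingers": 0}, {"x": -4, "y": 0, "z": 0, "wx": 0, "wy": 0, "wz": 0, "fingers": 0}]'

```text
time: 14.58
tcp_pos: [0.5026, 0.1256, 0.1445]
orientation: [0.001, 0.714, 0.7, 0.003]
contact_force: [1.5, -0.9, -0.2]
gripper_width: 0.003
finger_force: 0.0
```

servo_tool --deltas '[{"x": -4, "y": 0.5, "z": 0, "wx": 0, "wy": 0, "wz": 0, "fingers": 0}, {"x": -4, "y": 0.8, "z": 0, "wx": 0, "wy": 0, "wz": 0, "fingers": 0}, {"x": -4, "y": 0.8, "z": 0, "wx": 0, "wy": 0, "wz": 0, "fingers": 0}, {"x": -3, "y": 0.8, "z": 0, "wx": 0, "wy": 0, "wz": 0, "fingers": 0}, {"x": 0, "y": 0, "z": 0, "wx": 0, "wy": 0, "wz": 0, "fingers": 0}]'

```text
time: 15.0
tcp_pos: [0.5271, -0.0345, 0.1408]
orientation: [0.001, 0.718, 0.696, -0.001]
contact_force: [-0.0, -0.6, -0.1]
gripper_width: -0.001
finger_force: 0.0
```

```bash
python3 - <<'E'
from h import *
import pickle
w=wrist(); c=capture('top'); print(w['p'],w['Rw'][:,0])
a=cv2.resize(c['img'][125:275,150:260],None,fx=3.5,fy=3.5,interpolation=cv2.INTER_CUBIC)
b=w['img'][:,85:495]
o=np.zeros((525,800,3),np.uint8); o[:525,:385]=a; o[:420,390:800]=b; save(o,'v6.png')
E
```

```text
[ 0.52710503 -0.03448696  0.14078772] [ 0.0314583   0.99950283 -0.00211584]
```

View pics/v6.png

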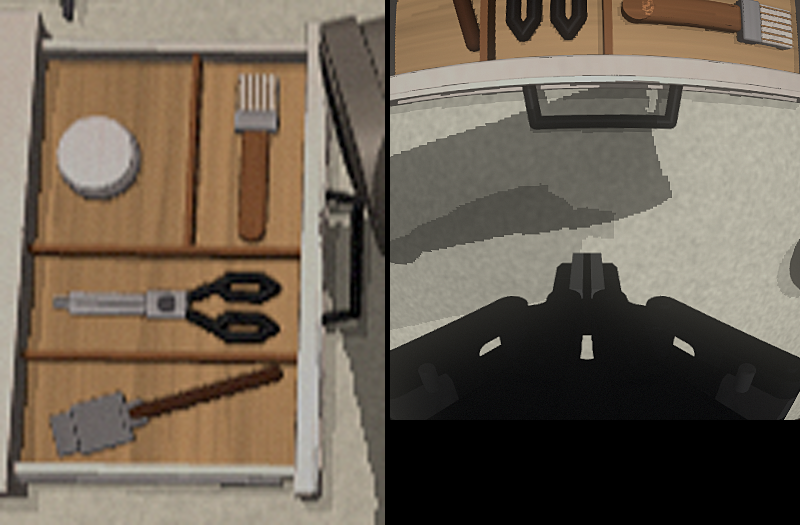

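All three lie flat in their own compartments: shears at (165,303), brush at (255,155), spatula at (165,410). The bar's middle is at (605,122) in the wrist view, just right of the fingers. I go down in front of it and push.

servo_tool --deltas '[{"x": 0, "y": 1.3, "z": 0, "wx": 0, "wy": 0, "wz": 0, "fingers": 0}, {"x": 0, "y": 0, "z": 4, "wx": 0, "wy": 0, "wz": 0, "fingers": 0}, {"x": 0, "y": 0, "z": 4, "wx": 0, "wy": 0, "wz": 0, "fingers": 0}, {"x": 0, "y": 0, "z": 3.3, "wx": 0, "wy": 0, "wz": 0, "fingers": 0}, {"x": 0, "y": 0, "z": 0, "wx": 0, "wy": 0, "wz": 0, "fingers": 0}]'

```text
time: 15.52
tcp_pos: [0.5358, -0.0263, 0.0227]
orientation: [-0.003, 0.715, 0.699, -0.002]
contact_force: [-3.3, 0.4, -0.3]
gripper_width: 0.002
finger_force: 0.0
```

servo_tool --deltas '[{"x": 1, "y": 0, "z": 0, "wx": 0, "wy": 0, "wz": 0, "fingers": 0}, {"x": 1, "y": 0, "z": 0, "wx": 0, "wy": 0, "wz": 0, "fingers": 0}, {"x": 1, "y": 0, "z": 0, "wx": 0, "wy": 0, "wz": 0, "fingers": 0}, {"x": 1, "y": 0, "z": 0, "wx": 0, "wy": 0, "wz": 0, "fingers": 0}, {"x": 1, "y": 0, "z": 0, "wx": 0, "wy": 0, "wz": 0, "fingers": 0}]'

```text
time: 15.93
tcp_pos: [0.5415, 0.0235, 0.0294]
orientation: [0.001, 0.715, 0.699, 0.001]
contact_force: [0.2, -4.9, 1.7]
gripper_width: 0.002
finger_force: 1.8
```

servo_tool --deltas '[{"x": 0.6, "y": 0, "z": 0, "wx": 0, "wy": 0, "wz": 0, "fingers": 0}, {"x": 0.6, "y": 0, "z": 0, "wx": 0, "wy": 0, "wz": 0, "fingers": 0}, {"x": 0.6, "y": 0, "z": 0, "wx": 0, "wy": 0, "wz": 0, "fingers": 0}, {"x": 0.7, "y": 0, "z": 0, "wx": 0, "wy": 0, "wz": 0, "fingers": 0}, {"x": 0.8, "y": 0, "z": 0, "wx": 0, "wy": 0, "wz": 0, "fingers": 0}]'

```text
time: 16.35
tcp_pos: [0.5414, 0.0553, 0.0278]
orientation: [0.0, 0.716, 0.698, -0.0]
contact_force: [0.1, -2.6, 1.7]
gripper_width: 0.001
finger_force: 1.4
```

servo_tool --deltas '[{"x": 1, "y": 0, "z": 0, "wx": 0, "wy": 0, "wz": 0, "fingers": 0}, {"x": 1.2, "y": 0, "z": 0, "wx": 0, "wy": 0, "wz": 0, "fingers": 0}, {"x": 1.3, "y": 0, "z": 0, "wx": 0, "wy": 0, "wz": 0, "fingers": 0}, {"x": 1.3, "y": 0, "z": 0, "wx": 0, "wy": 0, "wz": 0, "fingers": 0}, {"x": 1.3, "y": 0, "z": 0, "wx": 0, "wy": 0, "wz": 0, "fingers": 0}]'

```text
time: 16.77
tcp_pos: [0.5426, 0.1179, 0.0277]
orientation: [-0.0, 0.715, 0.699, -0.0]
contact_force: [-0.4, -4.0, 1.5]
gripper_width: -0.003
finger_force: 1.6
```

servo_tool --deltas '[{"x": 1.3, "y": 0, "z": 0, "wx": 0, "wy": 0, "wz": 0, "fingers": 0}, {"x": 1.3, "y": 0, "z": 0, "wx": 0, "wy": 0, "wz": 0, "fingers": 0}, {"x": 1.3, "y": 0, "z": 0, "wx": 0, "wy": 0, "wz": 0, "fingers": 0}, {"x": 1.3, "y": 0, "z": 0, "wx": 0, "wy": 0, "wz": 0, "fingers": 0}, {"x": 1.3, "y": 0, "z": 0, "wx": 0, "wy": 0, "wz": 0, "fingers": 0}]'

```text
time: 17.18
tcp_pos: [0.5441, 0.1825, 0.0277]
orientation: [-0.0, 0.715, 0.699, -0.0]
contact_force: [-2.3, -2.2, 0.8]
gripper_width: -0.001
finger_force: 1.6
```

servo_tool --deltas '[{"x": 1.2, "y": 0, "z": 0, "wx": 0, "wy": 0, "wz": 0, "fingers": 0}, {"x": 1, "y": 0, "z": 0, "wx": 0, "wy": 0, "wz": 0, "fingers": 0}, {"x": 0.8, "y": 0, "z": 0, "wx": 0, "wy": 0, "wz": 0, "fingers": 0}, {"x": 0.7, "y": 0, "z": 0, "wx": 0, "wy": 0, "wz": 0, "fingers": 0}, {"x": 0.6, "y": 0, "z": 0, "wx": 0, "wy": 0, "wz": 0, "fingers": 0}]'

```text
time: 17.6
tcp_pos: [0.5455, 0.2249, 0.0278]
orientation: [-0.0, 0.715, 0.699, 0.0]
contact_force: [-2.6, -2.9, 0.3]
gripper_width: 0.002
finger_force: 1.3
```

Steady at about 3 N. Now the last 3 cm, slowly, until the force rises at the stop.

servo_tool --deltas '[{"x": 0.5, "y": 0, "z": 0, "wx": 0, "wy": 0, "wz": 0, "fingers": 0}, {"x": 0.5, "y": 0, "z": 0, "wx": 0, "wy": 0, "wz": 0, "fingers": 0}, {"x": 0.5, "y": 0, "z": 0, "wx": 0, "wy": 0, "wz": 0, "fingers": 0}, {"x": 0.4, "y": 0, "z": 0, "wx": 0, "wy": 0, "wz": 0, "fingers": 0}, {"x": 0.3, "y": 0, "z": 0, "wx": 0, "wy": 0, "wz": 0, "fingers": 0}]'

```text
time: 18.02
tcp_pos: [0.546, 0.2466, 0.0278]
orientation: [-0.0, 0.715, 0.699, 0.0]
contact_force: [-1.4, -2.1, -0.3]
gripper_width: 0.0
finger_force: 1.2
```

servo_tool --deltas '[{"x": 0.3, "y": 0, "z": 0, "wx": 0, "wy": 0, "wz": 0, "fingers": 0}, {"x": 0.3, "y": 0, "z": 0, "wx": 0, "wy": 0, "wz": 0, "fingers": 0}, {"x": 0, "y": 0, "z": 0, "wx": 0, "wy": 0, "wz": 0, "fingers": 0}]'

```text
time: 18.27
tcp_pos: [0.5462, 0.2531, 0.028]
orientation: [-0.0, 0.715, 0.699, 0.0]
contact_force: [0.1, 0.0, -0.4]
gripper_width: 0.001
finger_force: 0.0
```

servo_tool --deltas '[{"x": 0.3, "y": 0, "z": 0, "wx": 0, "wy": 0, "wz": 0, "fingers": 0}, {"x": 0.2, "y": 0, "z": 0, "wx": 0, "wy": 0, "wz": 0, "fingers": 0}, {"x": 0, "y": 0, "z": 0, "wx": 0, "wy": 0, "wz": 0, "fingers": 0}]'

```text
time: 18.52
tcp_pos: [0.5464, 0.2536, 0.0278]
orientation: [0.001, 0.716, 0.698, -0.002]
contact_force: [-4.4, -19.1, 11.2]
gripper_width: 0.002
finger_force: 9.4
```

The force jumped to 19 N with no further motion after about 0.235 m of travel, so the drawer is at its stop. I back off, lift clear and verify.

servo_tool --deltas '[{"x": -0.5, "y": 0, "z": 0, "wx": 0, "wy": 0, "wz": 0, "fingers": 0}, {"x": -2, "y": 0, "z": 0, "wx": 0, "wy": 0, "wz": 0, "fingers": 0}, {"x": -3.5, "y": 0, "z": 0, "wx": 0, "wy": 0, "wz": 0, "fingers": 0}, {"x": -3.5, "y": 0, "z": -1, "wx": 0, "wy": 0, "wz": 0, "fingers": 0}, {"x": -3, "y": 0, "z": -2, "wx": 0, "wy": 0, "wz": 0, "fingers": 0}]'

```text
time: 18.93
tcp_pos: [0.542, 0.13, 0.0564]
orientation: [-0.001, 0.715, 0.699, -0.001]
contact_force: [0.2, -1.0, 0.5]
gripper_width: -0.001
finger_force: 0.0
```

servo_tool --deltas '[{"x": -3, "y": 0, "z": -3, "wx": 0, "wy": 0, "wz": 0, "fingers": 0}, {"x": -3, "y": 0, "z": -3, "wx": 0, "wy": 0, "wz": 0, "fingers": 0}, {"x": 0, "y": 0, "z": 0, "wx": 0, "wy": 0, "wz": 0, "fingers": 0}, {"x": 0, "y": 0, "z": 0, "wx": 0, "wy": 0, "wz": 0, "fingers": 0}, {"x": 0, "y": 0, "z": 0, "wx": 0, "wy": 0, "wz": 0, "fingers": 0}]'

```text
time: 19.35
tcp_pos: [0.542, 0.0736, 0.1169]
orientation: [0.0, 0.716, 0.698, 0.001]
contact_force: [-0.1, 0.7, -0.4]
gripper_width: 0.002
finger_force: 0.0
```

```bash
python3 - <<'E'
from h import *
c=capture('top'); save(c['img'],'end.png')
E
```

```text
(no output)
```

View pics/end.png

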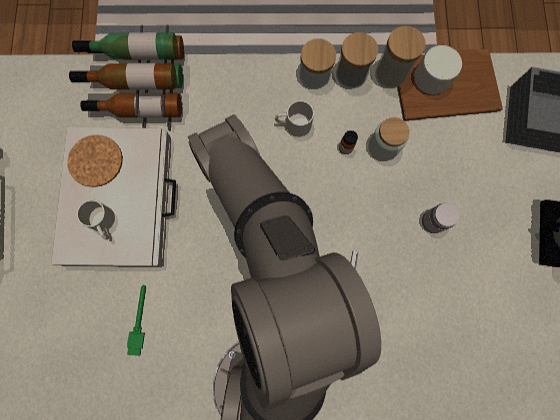

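The drawer front is flush with the unit, with its handle at (170,197). The cup (96,215), mug (299,118) and other bystanders are where they were, and the arm is clear.

```bash
python3 -c "
from workcell import hand_in; print(hand_in())"
```

```text
the job is handed in; nothing more can be done
None
```

The job is handed in at about 19.4 s: the spatula, brush and shears all looked flat in their compartments before I pushed the drawer gently to its stop. The bystanders in view looked unmoved; the arm partly hid the bag clip in the last picture. The hand-in returned no verdict.

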